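# Push the vial rack past the sprung gate into its bay

### The job

Hold the chute's sprung gate open by pressing its long finger bar sideways with one fingertip, and with the gate held open push the vial rack by the upright plate on its tongue along the chute, under the gate, until it is fully home against the end stop. Then let the gate swing shut behind the vials and take the hand clear. Only push: do not lift or tip the rack, do not let the gate and the rack touch, and leave the things standing round about where they are.

Things in the scene. Friction and masses are not known exactly. Their poses are not given: they have to be found in the camera images.
- chute: Aluminium chute fixed to the worktop, open on top, x -135 to 180 mm. Origin: on the worktop under its centre line; +x = push direction (away from the robot), +y = side of gate hinge and finger bar, z up. Base plate 5 mm thick. Guide lips x -133 to 82 mm, inner faces y +-32 mm, 5 mm thick, only 15 mm high over the worktop: fingers can pass above them.
- end_stop (a point): Middle of the end stop's face, chute x = 168, y = 0, z = 20 mm. The bay before it (chute x 82 to 168 mm) has walls 37 mm high, inner faces at y = +-32 mm.
- gate (a joint): Steel gate, hinge axis parallel to chute x at chute y = 62, z = 10 mm. 0 = shut, against a stop; grows to 1.2 rad (stop) as the finger bar is pressed towards chute +y. A spring and its weight shut it when let go; 2 to 5 N at the bar hold it open. The rack cannot push it open. Over 0.65 rad the blade is clear of the rack; 0.9 to 1.1 is a good opening.
- gate_blade (a point): Centre of the gate's blade, a plate 5 mm thick in x at chute x = 80 mm. Shut, it covers chute y = -3 to 55 and z = 46 to 80 mm, in the way of the rack body but above the rack's tongue and push plate. Open, it swings up and to +y and reaches up to z = 105 mm. The gate's arms and hinge lie at chute x = 33 to 96 mm.
- finger_bar (a point): Centre-line point, at chute x = -70 mm, of the finger bar: straight, round, 10 mm thick, parallel to chute x from -140 to 80 mm. At gate angle q: chute y = 62 + 32 sin(q - 0.56), z = 10 + 32 cos(q - 0.56) mm (shut y 45, z 37). Press its inner side towards chute +y; a finger can slide along it; only the low lip stands between it and the chute for x up to 50 mm.
- rack: White plastic rack, loose, 0.2 to 0.36 kg, with four small capped vials fastened in it, standing in the chute before the gate. Body 76 (x) by 60 (y) mm; front panel 62, vials 57, rear panel 34 mm high. Origin: centre of the body's underside, 5 mm over the worktop; +x = its front. A low tongue behind it (26 mm wide, 5 mm thick) ends in an upright push plate. Fully home: origin at chute x = 130 mm.
- push_plate (a point): Point on the rear face of the rack's push plate, on its middle line, 29 mm over the worktop, at rack x = -103 mm. Plate 44 mm wide (y), 5 mm thick, top 39 mm over the worktop. Push it to chute +x. With the rack home it is at chute x = 27 mm, still before the gate, with the tongue under the shut blade, so the hand need not pass the gate.
- powder_jar: Small jar with a beige cap, 45 mm diameter, 58 mm high, standing loose right of the chute; leave alone. Origin at its underside.
- tape_roll: Roll of tape lying flat, 62 mm diameter, 19 mm high, right of the chute; leave alone. Origin at its underside.
- dropper_bottle: Brown bottle with a black cap, 33 mm diameter, 74 mm high, standing left of the chute; leave alone. Origin at its underside.

How it is judged:
By the outcome, as a careful person would: the job done as asked, in the order asked, and still so for the second after the job is handed in, with the robot touching nothing.
It also fails if it takes over 45 s, if anything falls off the work surface, if the arm or the gripper's body presses on something with over 40 N, if the wrist force passes 120 N, or if a joint passes its speed limit or range.

### The arm

A 6-joint arm with a two-finger parallel gripper is mounted at the origin on a cart in front of the work surface, level with it; the furniture and walls round the work are solid. World frame = base frame: x ahead of the robot, y to its left, z up, the work surface at z = 0. Lengths are in m, angles in degrees, forces in N, time in s.
With the tool pointing down it reaches from about 0.4 to 0.825 m from the base axis. Payload 7 kg.
Tool frame: the origin (TCP) lies at the very end of the fingers, on their centre line; the grasp point (between the pads) lies 19 mm behind it (r.hold_point_z is the distance from the TCP to the grasp point, in m); z points along the fingers, y is the line along which they close (so a half turn about z gives the same grasp; the last joint's range is limited). The gripper opens to 88 mm and grips with 3 to 60 N. Pads are 19 mm wide; open, the fingers measure 130 mm over their backs; the gripper's body (78 mm by 193 mm) begins 47 mm behind the grasp point.
Start: joints at [-54.884, 20.546, 0.682, 0, -70.136, -16.507], TCP at [0.215, -0.64, 0.227] pointing down, gripper open.
Joint ranges: [-176.03, 176.03], [-82.01, 121.73], [-58.28, 71.71], [-173.87, 95.51], [-174.79, -0.11], [-173.66, 173.66]. Speed limits (degrees/s): [136.94, 136.94, 172.46, 180, 180, 180].

### API

Orientations are given as [roll, pitch, yaw] about the fixed x, y, z axes, in that order (R = Rz(yaw) Ry(pitch) Rx(roll)).
In Python, from plant import telemetry, vision, workorder, r gives the robot as it stands.
- The arm moves only by the tool move_arm, never from a script. Its argument "plan" is a list of rows, each a list of 7 numbers: the opening, from -1 (shut) to 1 (fully open), so that 0 is half open, then the shift along the world's x, y, z in m, then the turn, a rotation vector about the world's x, y, z in degrees. In form: [[fingers, dx, dy, dz, ax, ay, az], ...]. A call has 1 to 20 rows; each row shifts and turns the commanded pose from where the row before left it; what a row does not reach is not made up. A row lasts 1/8 s, in which the tool goes at most 62.5 mm and 10.7 degrees, less where a joint would pass 70% of its speed; a pose out of reach is approached as far as the arm can. A call is refused whole if a number of a shift passes 0.0625 or a number of a turn 10.7, either way. A call with a gripper value outside its range is refused whole. The fingers move at their own pace and stop on an object; "force" is the grip in N (left out, the last holds). Time passes only in rows, so rows that do not move let the fingers close. It gives the time, the measured TCP pose, the force, the opening and the grip force at its end, in the units of the state.
- telemetry.get_state(): the state, without advancing time (a new reading comes with each control period).
- vision.capture(name): name is "scene" or "top" or "wrist"; returns a dict with "img" (384x512x3 uint8, red, green, blue), "depth" (384x512 float32, m along the optical axis (not along the pixel's ray), 0 where there is no reading), "intrinsics" (3x3 intrinsics, pixels), "D" ([k1, k2, p1, p2, k3] as OpenCV has them; the pictures are not rectified), "R" (3x3) and "t" (3): a world point X has camera coordinates R X + t. Camera axes: x right, y down, z forward; pixel columns grow to the right and rows downward; lengths in m; the calibration is good to about 2 mm. A picture is of the moment at which its call begins.
- workorder.close_job(): hands the job in; it is judged then, once.
The state is a dict: "time_s": time; "joints": joint angles; "qd": joint speeds; "joint_torque": joint torques, N m; "tcp_pos": TCP position; "eef_rot": TCP orientation; "contact_force": force on the tool from outside, world axes, zero at the start; "moment": the same for the moment, N m; "gripper_width": finger opening in m; "gripper_force": force on a finger pad.
Only numpy, scipy, OpenCV 4.12 (cv2) and the standard library are available. Lean on these libraries where they do the work, as an engineer would, in place of code of your own. Each camera call takes 0.05 s, during which the arm holds its last target. There are 200 camera calls.

## Working session

There is one attempt and no reset: what is moved stays moved. The work goes in short steps, Python scripts to look and compute and a tool call to move; the robot and the scene stay as the last step left them, time stands still between calls to the robot, and variables do not carry over. Pictures are saved under pics/ and viewed, at most 10 in all, crops included, and the job is handed in when it is done.

Besides the shell and the picture viewer there is one more tool, called after "Request:" as name(argument=value, ...), one argument or row to a line, values as JSON. move_arm: Moves the arm, as the interface text tells. Its arguments: {"type":"object","properties":{"plan":{"type":"array"},"force":{"type":"number"}},"required":["plan"]}

```bash
ls; mkdir -p pics; python3 - <<'E'
from plant import telemetry, vision, workorder, r
import cv2,numpy as np
for n in ("scene","top"):
    c=vision.capture(n); cv2.imwrite(f"pics/{n}0.png",c["img"][...,::-1]); np.savez(f"{n}0.npz",**c)
    print(n,c["intrinsics"].round(1).tolist(),c["D"],c["R"].round(3).tolist(),c["t"])
s=telemetry.get_state(); print(s)
E
```

```text
pics
scene [[412.9, 0.0, 252.7], [0.0, 412.9, 186.8], [0.0, 0.0, 1.0]] [-0.0898016  0.         0.         0.         0.       ] [[-0.648, -0.761, 0.007], [-0.589, 0.496, -0.638], [0.483, -0.418, -0.77]] [0.4821304  0.34030581 0.67316248]
top [[469.8, 0.0, 259.0], [0.0, 469.8, 188.8], [0.0, 0.0, 1.0]] [0.02485597 0.         0.         0.         0.        ] [[0.025, -1.0, 0.007], [-0.998, -0.025, -0.06], [0.06, -0.005, -0.998]] [0.09988316 0.60345374 0.92648525]
{'time_s': 0.1, 'joints': array([-5.48841769e+01,  2.05865670e+01,  6.39290983e-01, -1.76233122e-02,
       -7.01364443e+01, -1.65059123e+01]), 'qd': array([-0.01252123, -0.03986231,  0.21125945,  0.01792315,  0.01598146,
        0.06821885]), 'joint_torque': array([-1.95888832e-03, -5.84162879e+01,  2.93755549e+01,  7.01564580e+00,
        1.01969161e-02, -5.10868335e-05]), 'tcp_pos': array([ 0.21522993, -0.63930254,  0.2257274 ]), 'eef_rot': array([ 1.79915022e+02, -7.90303851e-03, -1.61396083e+02]), 'contact_force': array([-0.31363485, -0.01149696,  0.53990606]), 'moment': array([ 0.03917833,  0.03205871, -0.00728158]), 'gripper_force': 0.0, 'gripper_width': 0.08733930368143862}
```

View pics/scene0.png

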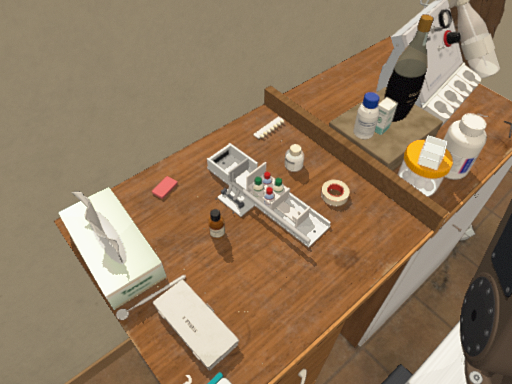

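View pics/top0.png

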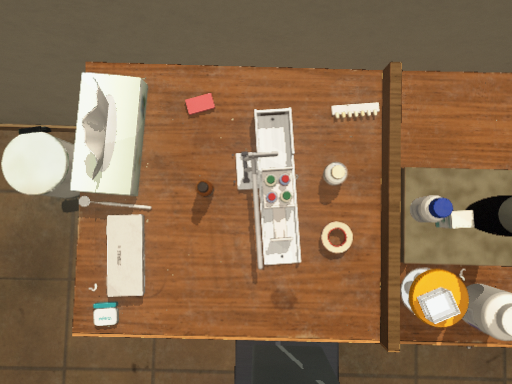

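The scene view shows the chute with the rack (vials near 268,188), the dropper bottle at (217,224), the jar at (294,157) and the tape at (335,193). In the top view the chute runs from (280,262) up to (273,110). The gate is at (262,155) and the finger bar runs along column ~259.

```bash
cat > h.py <<'E'
import cv2,numpy as np
def load(n): return dict(np.load(n+".npz"))
def ray(c,px):
    p=cv2.undistortPoints(np.float64(px).reshape(-1,1,2),c["intrinsics"],c["D"])[:,0]
    d=np.c_[p,np.ones(len(p))]@c["R"]; return -c["R"].T@c["t"],d
def onplane(c,px,z):
    o,d=ray(c,px); return o+d*((z-o[2])/d[:,2])[:,None]
def cloud(c):
    h,w=c["depth"].shape; g=np.stack(np.meshgrid(np.arange(w),np.arange(h)),-1).reshape(-1,2)
    o,d=ray(c,g); P=o+d*c["depth"].reshape(-1,1); P[c["depth"].ravel()==0]=np.nan
    return P.reshape(h,w,3)
E
python3 - <<'E'
from h import *
c=load("top0"); im=np.ascontiguousarray(c["img"][...,::-1])
a=cv2.resize(im[100:275,220:360],None,fx=3.4,fy=3.4,interpolation=cv2.INTER_CUBIC)
s=load("scene0"); b=cv2.resize(s["img"][130:255,195:340,::-1],None,fx=4,fy=4,interpolation=cv2.INTER_CUBIC)
cv2.imwrite("pics/a.png",a);cv2.imwrite("pics/b.png",b)
P=cloud(c)
hsv=cv2.cvtColor(im,cv2.COLOR_BGR2HSV)
m=((hsv[...,1]<60)&(hsv[...,2]>110)).astype(np.uint8); m[:, :230]=0;m[:,310:]=0;m[:100]=0;m[275:]=0
n,l,st,ce=cv2.connectedComponentsWithStats(m);k=1+st[1:,4].argmax();m=(l==k)
print(st[k])
# edges per row: left/right 
for r in range(106,268,8):
    x=np.where(m[r])[0]
    if len(x): print(r,x.min(),x.max(),[P[r,q].round(3).tolist() for q in (x.min()+1,x.max()-1)])
# divider height
print("div",np.nanmax(P[60:350,380:402,2]),"front",P[300,393], P[80,393])
for nme,q in dict(jar=(336,174),tape=(337,224),drop=(204,188)).items(): print(nme,P[q[1],q[0]])
E
```

```text
[ 236  107   65  162 6573]
114 254 291 [[0.748, 0.126, 0.039], [0.75, 0.057, 0.038]]
122 255 291 [[0.732, 0.124, 0.041], [0.734, 0.057, 0.037]]
130 255 292 [[0.716, 0.124, 0.037], [0.718, 0.054, 0.035]]
138 256 293 [[0.7, 0.121, 0.042], [0.702, 0.052, 0.037]]
146 256 293 [[0.685, 0.121, 0.036], [0.686, 0.052, 0.04]]
154 236 292 [[0.672, 0.161, 0.006], [0.672, 0.052, 0.026]]
162 236 293 [[0.655, 0.161, 0.005], [0.657, 0.049, 0.015]]
170 237 294 [[0.639, 0.158, 0.009], [0.641, 0.047, 0.017]]
178 237 296 [[0.623, 0.158, 0.004], [0.625, 0.042, 0.013]]
186 238 295 [[0.606, 0.155, 0.007], [0.608, 0.044, 0.016]]
194 253 296 [[0.589, 0.124, 0.042], [0.592, 0.042, 0.016]]
202 254 296 [[0.573, 0.122, 0.041], [0.576, 0.042, 0.015]]
210 255 297 [[0.558, 0.12, 0.043], [0.56, 0.04, 0.019]]
218 255 297 [[0.542, 0.119, 0.042], [0.544, 0.039, 0.016]]
226 256 298 [[0.527, 0.117, 0.045], [0.528, 0.037, 0.015]]
234 256 298 [[0.511, 0.117, 0.041], [0.512, 0.037, 0.018]]
242 257 299 [[0.496, 0.114, 0.042], [0.496, 0.034, 0.015]]
250 257 300 [[0.48, 0.114, 0.044], [0.48, 0.032, 0.016]]
258 258 300 [[0.465, 0.112, 0.042], [0.464, 0.031, 0.013]]
266 258 262 [[0.449, 0.111, 0.042], [0.45, 0.107, 0.044]]
div 0.05819973380203747 front [ 0.39297528 -0.1453512   0.05343058] [ 0.8188071  -0.14236556  0.05278095]
jar [ 0.63058202 -0.03265182  0.05887662]
tape [ 0.53416975 -0.0425329   0.02089344]
drop [0.59622421 0.21872642 0.07551593]
```

View pics/a.png

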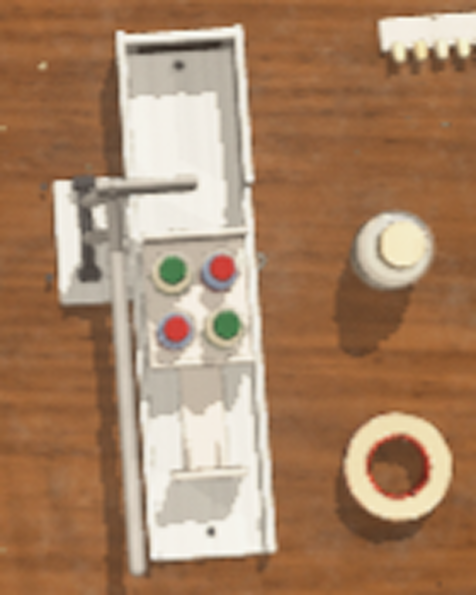

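View pics/b.png

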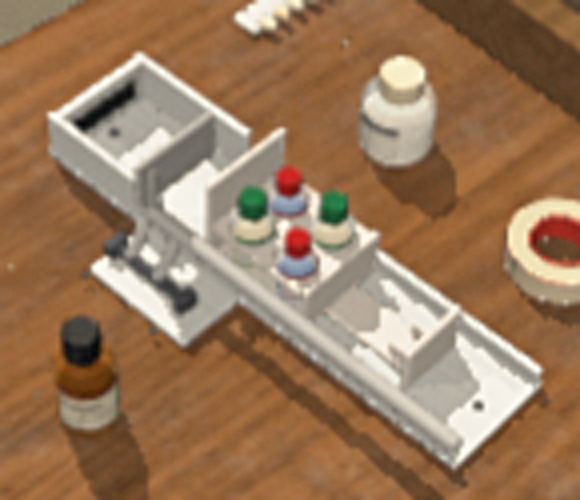

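The crops show the push plate's top edge near top-image pixel (281,240), the four vials, the gate shut across the chute, and the bar running free along the +y side. Next I fit the chute frame and check clearance on the approach.

```bash
python3 - <<'E'
from h import *
c=load("top0"); g=cv2.cvtColor(c["img"],cv2.COLOR_RGB2GRAY).astype(float)
hsv=cv2.cvtColor(np.ascontiguousarray(c["img"]),cv2.COLOR_RGB2HSV); S=hsv[...,1].astype(float)
def edge(r,lo,hi):  # subpixel max saturation step in row r
    d=np.abs(np.diff(S[r,lo:hi+1])); k=d.argmax(); k0=max(k-1,0); w=d[k0:k+2]; return lo+0.5+(np.arange(k0,k0+len(w))*w).sum()/w.sum()
R=[(edge(r,287,306),r) for r in range(164,258)]; BL=[(edge(r,248,262),r) for r in range(113,144)]; BR=[(edge(r,284,300),r) for r in range(113,144)]
bar=[(edge(r,246,262),r) for r in range(198,262)]
def fit(px,z):
    P=onplane(c,px,z); 
    for _ in range(3):
        a=np.polyfit(P[:,0],P[:,1],1); e=np.abs(P[:,1]-np.polyval(a,P[:,0])); P=P[e<max(.0015,2*np.median(e))]
    return a
for n,p,z in (("R",R,.015),("BL",BL,.037),("BR",BR,.037),("bar",bar,.037)):
    a=fit(p,z);print(n,np.degrees(np.arctan(a[0])).round(2),"y at .5/.7",np.polyval(a,[.5,.7]).round(4))
# ends: column profile
def col(cc,lo,hi): 
    d=np.abs(np.diff(S[lo:hi+1,cc])); k=d.argmax(); return lo+k+.5
print("near",[ (cc,col(cc,256,272),onplane(c,[(cc,col(cc,256,272))],.005)[0].round(4)[:2]) for cc in range(268,296,6)])
print("far",[ (cc,onplane(c,[(cc,col(cc,100,116))],.037)[0].round(4)[:2]) for cc in range(258,290,6)])
for cc in (276,281,286): print("plate",cc,[(r,int(g[r,cc])) for r in range(232,248)])
print("platex@39",onplane(c,[(281,238),(281,240),(281,242)],.039).round(4)[:,:2])
P=cloud(c)
print("plate cloud"); Q=P[225:256,268:296].reshape(-1,3); Q=Q[(Q[:,2]>.028)&(Q[:,2]<.05)]; print(len(Q),Q.min(0),Q.max(0),Q.mean(0))
F=P.reshape(-1,3); 
for x in np.arange(.2,.7,.1):
  print(round(x,1),[(round(y,2),float(np.nanmax(np.r_[0,F[(abs(F[:,0]-x)<.05)&(abs(F[:,1]-y)<.05),2]]).round(2))) for y in np.arange(-.5,0,.1)])
Ps=cloud(load("scene0")).reshape(-1,3)
k=(Ps[:,1]<-.15)&(Ps[:,2]>.1)&(Ps[:,1]>-.9)&(Ps[:,0]<.9); 
for y in np.arange(-.8,-.1,.1):
  q=Ps[k&(abs(Ps[:,1]-y)<.05)]
  if len(q): print("scene y",y.round(1),[(round(x,1),float(q[abs(q[:,0]-x)<.05][:,2].max().round(2))) for x in np.arange(.1,.9,.1) if (abs(q[:,0]-x)<.05).any()])
E
```

```text
R 5.27 y at .5/.7 [0.0312 0.0497]
BL 5.49 y at .5/.7 [0.1054 0.1247]
BR 5.27 y at .5/.7 [0.031  0.0494]
bar 2.21 y at .5/.7 [0.1161 0.1238]
near [(268, np.float64(264.5), array([0.4491, 0.0928])), (274, np.float64(264.5), array([0.4494, 0.0807])), (280, np.float64(263.5), array([0.4517, 0.0686])), (286, np.float64(263.5), array([0.452 , 0.0565])), (292, np.float64(263.5), array([0.4523, 0.0444]))]
far [(258, array([0.7574, 0.1207])), (264, array([0.7578, 0.1088])), (270, array([0.7601, 0.0969])), (276, array([0.7604, 0.085 ])), (282, array([0.7627, 0.0731])), (288, array([0.763 , 0.0612]))]
plate 276 [(232, 232), (233, 233), (234, 229), (235, 228), (236, 228), (237, 227), (238, 203), (239, 231), (240, 215), (241, 187), (242, 187), (243, 194), (244, 194), (245, 194), (246, 193), (247, 195)]
plate 281 [(232, 239), (233, 239), (234, 238), (235, 239), (236, 238), (237, 220), (238, 231), (239, 233), (240, 194), (241, 179), (242, 184), (243, 184), (244, 185), (245, 184), (246, 192), (247, 196)]
plate 286 [(232, 229), (233, 230), (234, 231), (235, 231), (236, 232), (237, 188), (238, 228), (
[... 804 characters left out ...]
64(-0.1), 0.06)]
0.6 [(np.float64(-0.5), 0.0), (np.float64(-0.4), 0.06), (np.float64(-0.3), 0.23), (np.float64(-0.2), 0.17), (np.float64(-0.1), 0.06)]
scene y -0.8 []
scene y -0.7 [(np.float64(0.5), 0.17), (np.float64(0.6), 0.23), (np.float64(0.7), 0.23)]
scene y -0.6 [(np.float64(0.5), 0.13), (np.float64(0.6), 0.24), (np.float64(0.7), 0.24)]
scene y -0.5 [(np.float64(0.6), 0.24), (np.float64(0.7), 0.24)]
scene y -0.4 [(np.float64(0.4), 0.15), (np.float64(0.6), 0.23), (np.float64(0.7), 0.22)]
scene y -0.3 [(np.float64(0.3), 0.13), (np.float64(0.4), 0.16), (np.float64(0.5), 0.32), (np.float64(0.6), 0.33)]
scene y -0.2 [(np.float64(0.4), 0.14), (np.float64(0.5), 0.14), (np.float64(0.6), 0.17)]
```

Chute yaw is about 5.4°, origin about (0.584, 0.076), and the plate's rear face is at chute x ≈ -84, so the travel is about 111 mm. I'll go over at z 0.30, keeping inside the tall bottle.

Request:
move_arm(
  plan=[
    [-0.09,-0.003,0.044,0.0146,0,0,0],
    [-0.09,-0.003,0.044,0.0146,0,0,0],
    [-0.09,-0.003,0.044,0.0146,0,0,0],
    [-0.09,-0.003,0.044,0.0146,0,0,0],
    [-0.09,-0.003,0.044,0.0146,0,0,0],
    [-0.09,0.026,0.028,0,0,0,0],
    [-0.09,0.026,0.028,0,0,0,0],
    [-0.09,0.026,0.028,0,0,0,0],
    [-0.09,0.026,0.028,0,0,0,0],
    [-0.09,0.026,0.028,0,0,0,0],
    [-0.09,0.018,0.036,0,0,0,0],
    [-0.09,0.018,0.036,0,0,0,0],
    [-0.09,0.018,0.036,0,0,0,0],
    [-0.09,0.018,0.036,0,0,0,0],
    [-0.09,0.018,0.036,0,0,0,0],
    [-0.09,0.0114,0.0318,0,0,0,-2.64],
    [-0.09,0.0114,0.0318,0,0,0,-2.64],
    [-0.09,0.0114,0.0318,0,0,0,-2.64],
    [-0.09,0.0114,0.0318,0,0,0,-2.64],
    [-0.09,0.0114,0.0318,0,0,0,-2.64],
  ],
  force=30,
)

```text
time_s: 2.6
tcp_pos: [0.4774, 0.0604, 0.2994]
eef_rot: [-180.0, -0.0, -174.7]
contact_force: [0.6, -0.0, -0.0]
gripper_width: 0.0397
gripper_force: 0.0
```

Request:
move_arm(
  plan=[
    [-0.09,0,-0.001,-0.05,0,0,0],
    [-0.09,0,0,-0.05,0,0,0],
    [-0.09,0,0,-0.05,0,0,0],
    [-0.09,0,0,-0.05,0,0,0],
    [-0.09,0,0,-0.03,0,0,0],
  ],
)

```text
time_s: 3.22
tcp_pos: [0.476, 0.0576, 0.0672]
eef_rot: [-179.9, -0.2, -174.6]
contact_force: [-0.8, 0.6, -0.0]
gripper_width: 0.0399
gripper_force: 0.0
```

```bash
python3 - <<'E'
from plant import vision
from h import *
cs={n:vision.capture(n) for n in ("wrist","scene")}
for n,c in cs.items(): np.savez(n+"1.npz",**c)
s=cv2.resize(cs["scene"]["img"][120:270,190:350],(500,469),interpolation=cv2.INTER_CUBIC)
w=cv2.resize(cs["wrist"]["img"],(500,375)) 
cv2.imwrite("pics/c.png",s[...,::-1]); cv2.imwrite("pics/w.png",cs["wrist"]["img"][...,::-1])
E
```

```text
(no output)
```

View pics/w.png

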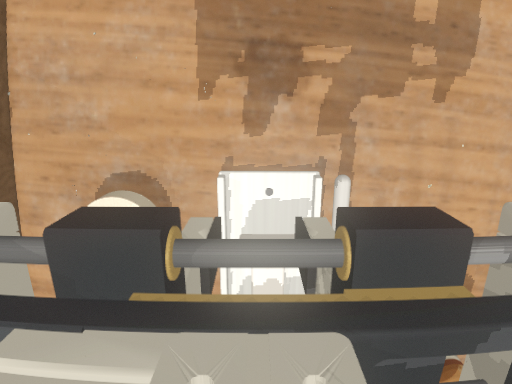

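View pics/c.png

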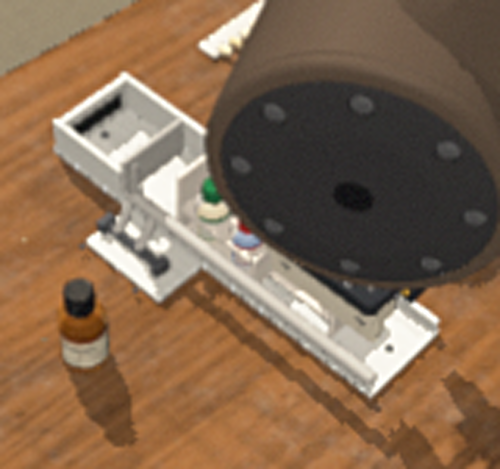

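The wrist view shows both fingertips (cols 182–220 and 295–333). The bar is at cols ~336–350, and the chute's near end is at row ~172. Now I measure the bar and chute from here.

```bash
python3 - <<'E'
from h import *
c=load("wrist1"); S=c["img"].astype(int); sat=S.max(2)-S.min(2)
O=np.array([.5839,.0761]); a=np.radians(5.4); u=np.array([np.cos(a),np.sin(a)]); v=np.array([-u[1],u[0]])
def ch(px,z): P=onplane(c,px,z)[:,:2]-O; return (np.c_[P@u,P@v]*1000).round(1).tolist()
for r in (180,188,196,204):
    w=np.where(sat[r,200:370]<40)[0]+200; sp=np.split(w,np.where(np.diff(w)>1)[0]+1)
    print(r,[(int(s[0]),int(s[-1])) for s in sp])
    s=sp[-1]; print(" bar",ch([(s[0]-.5,r),(s[-1]+.5,r)],.037)," lip right out",ch([(sp[0][0]-.5,r)],.015))
print("near edge",ch([(250,171.5),(290,171.5)],.005))
P=cloud(c)[222:236]
for nm,lo,hi in (("R",185,218),("L",298,331)):
    q=P[:,lo:hi].reshape(-1,3); q=q[(q[:,2]>.05)]
    print(nm,len(q),q[:,2].min(),((q[:,:2]-O)@v*1000).min(),((q[:,:2]-O)@v*1000).max(),((q[:,:2]-O)@u*1000).min(),((q[:,:2]-O)@u*1000).max())
T=np.array([.476,.0576])-O; print("tcp",T@u,T@v)
E
```

```text
180 [(217, 322), (335, 350)]
 bar [[-131.2, 39.5], [-131.2, 49.7]]  lip right out [[-126.1, -37.8]]
188 [(217, 322), (334, 350)]
 bar [[-126.0, 39.1], [-126.0, 50.1]]  lip right out [[-120.3, -38.0]]
196 [(217, 321), (334, 349)]
 bar [[-120.7, 39.5], [-120.7, 49.8]]  lip right out [[-114.4, -38.2]]
204 [(218, 321), (333, 348)]
 bar [[-115.4, 39.1], [-115.3, 49.5]]  lip right out [[-108.5, -37.7]]
near edge [[-130.1, -14.6], [-130.1, 14.6]]
R 455 0.07610878449227026 -44.39766162518796 -28.89890596827722 -120.39653938842156 -114.45191234406298
L 457 0.07542924841407223 11.11921354447877 27.13112400328368 -120.34831017923842 -114.31557310202604
tcp -0.10916213977706483 -0.008263609338089287
```

Request:
move_arm(
  plan=[
    [-0.09,0,0,-0.02,0,0,0],
    [-0.09,0,0,-0.017,0,0,0],
    [-0.09,0,0,-0.01,0,0,0],
    [-0.09,0,0,0,0,0,0],
    [-0.09,0,0,0,0,0,0],
  ],
)

```text
time_s: 3.95
tcp_pos: [0.4779, 0.0586, 0.0234]
eef_rot: [180.0, 0.1, -174.6]
contact_force: [0.1, 0.8, 0.1]
gripper_width: 0.0398
gripper_force: 0.0
```

Request:
move_arm(
  plan=[
    [-0.09,-0.0005,0.005,0,0,0,0],
    [-0.09,-0.0005,0.005,0,0,0,0],
    [-0.09,-0.0005,0.005,0,0,0,0],
    [-0.09,-0.0005,0.005,0,0,0,0],
    [-0.09,-0.0005,0.005,0,0,0,0],
    [-0.09,-0.0005,0.005,0,0,0,0],
    [-0.09,-0.0005,0.004,0,0,0,0],
    [-0.09,0,0.003,0,0,0,0],
    [-0.09,0,0,0,0,0,0],
    [-0.09,0,0,0,0,0,0],
  ],
)

```text
time_s: 5.2
tcp_pos: [0.4738, 0.0953, 0.0225]
eef_rot: [-180.0, -0.0, -174.6]
contact_force: [-0.0, -2.2, 1.5]
gripper_width: 0.0397
gripper_force: 1.3
```

```bash
python3 - <<'E'
from plant import vision
from h import *
cs={n:vision.capture(n) for n in ("wrist","scene")}
for n,c in cs.items(): np.savez(n+"2.npz",**c)
s=cv2.resize(cs["scene"]["img"][120:270,190:350],(500,469),interpolation=cv2.INTER_CUBIC)
w=cv2.resize(cs["wrist"]["img"][150:310,160:360],(300,240))
w=cv2.copyMakeBorder(w,0,469-240,0,0,cv2.BORDER_CONSTANT)
cv2.imwrite("pics/d.png",np.hstack([s,w])[...,::-1])
E
```

```text
(no output)
```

View pics/d.png

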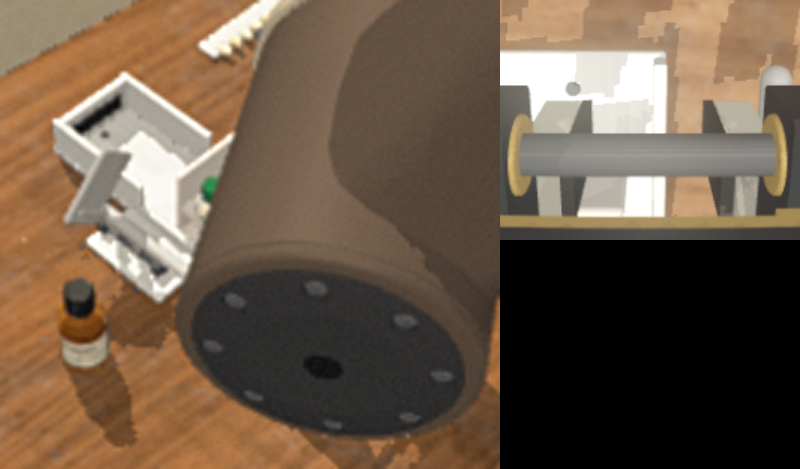

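The gate is open and the finger pushes it with about 2 N. I'll check the angle from the bar's position before pushing.

```bash
python3 - <<'E'
from h import *
c=load("wrist2"); S=c["img"].astype(int); sat=S.max(2)-S.min(2)
O=np.array([.5839,.0761]); a=np.radians(5.4); u=np.array([np.cos(a),np.sin(a)]); v=np.array([-u[1],u[0]])
for r in (198,202,206):
    w=np.where(sat[r,320:370]<40)[0]+320; print(r,w.min(),w.max(),((onplane(c,[(w.min()-.5,r),(w.max()+.5,r)],.039)[:,:2]-O)@v*1000).round(1))
s=load("scene2"); Q=cloud(s).reshape(-1,3); d=Q[:,:2]-O; x=d@u*1000;y=d@v*1000;z=Q[:,2]*1000
k=(abs(x-80)<8)&(y>20)&(y<130)&(z>50); print("blade",k.sum(),y[k].min(),y[k].max(),z[k].max(), x[k].mean())
E
```

```text
198 335 352 [65.9 74.7]
202 334 354 [65.5 75.8]
206 333 354 [65.1 76. ]
blade 251 45.41106470985666 106.73225408689592 106.10093634514372 82.36688920679039
```

q is about 0.85, so I'll add 3 mm and then push.

Request:
move_arm(
  plan=[
    [-0.09,-0.0003,0.003,0,0,0,0],
    [-0.09,0,0,0,0,0,0],
    [-0.09,0.005,0.0005,0,0,0,0],
    [-0.09,0.005,0.0005,0,0,0,0],
    [-0.09,0.005,0.0005,0,0,0,0],
    [-0.09,0.005,0.0005,0,0,0,0],
    [-0.09,0.005,0.0005,0,0,0,0],
    [-0.09,0.005,0.0005,0,0,0,0],
    [-0.09,0.005,0.0005,0,0,0,0],
    [-0.09,0.005,0.0005,0,0,0,0],
  ],
)

```text
time_s: 6.55
tcp_pos: [0.5123, 0.1014, 0.0222]
eef_rot: [-179.9, -0.2, -174.6]
contact_force: [-6.3, -3.2, 4.1]
gripper_width: 0.0401
gripper_force: 3.8
```

```bash
python3 - <<'E'
from plant import telemetry
s=telemetry.get_state();print(s["contact_force"],s["tcp_pos"],s["gripper_width"])
E
```

```text
[-6.29806063 -3.24150778  4.13919527] [0.51230945 0.10140235 0.02220849] 0.04006802241907998
```

Request:
move_arm(
  plan=[
    [-0.09,0.005,0.0005,0,0,0,0],
    [-0.09,0.005,0.0005,0,0,0,0],
    [-0.09,0.005,0.0005,0,0,0,0],
    [-0.09,0.005,0.0005,0,0,0,0],
    [-0.09,0.005,0.0005,0,0,0,0],
    [-0.09,0.005,0.0005,0,0,0,0],
    [-0.09,0.005,0.0005,0,0,0,0],
  ],
)

```text
time_s: 7.42
tcp_pos: [0.5474, 0.105, 0.0222]
eef_rot: [-179.9, -0.2, -174.6]
contact_force: [-6.0, -3.1, 5.1]
gripper_width: 0.0401
gripper_force: 3.6
```

```bash
python3 - <<'E'
from plant import vision
from h import *
cs={n:vision.capture(n) for n in ("top","scene")}
for n,c in cs.items(): np.savez(n+"3.npz",**c)
s=cv2.resize(cs["scene"]["img"][130:255,190:340],(450,375),interpolation=cv2.INTER_CUBIC)
w=cv2.resize(cs["top"]["img"][95:285,215:345],(257,375),interpolation=cv2.INTER_CUBIC)
cv2.imwrite("pics/e.png",np.hstack([s,w])[...,::-1])
O=np.array([.5839,.0761]); a=np.radians(5.4); u=np.array([np.cos(a),np.sin(a)]); v=np.array([-u[1],u[0]])
Q=cloud(cs["scene"]).reshape(-1,3); d=Q[:,:2]-O; x=d@u*1000;y=d@v*1000;z=Q[:,2]*1000
k=(abs(x-80)<8)&(y>20)&(y<130)&(z>64); print("blade",k.sum(),np.percentile(y[k],[2,98]),z[k].max(), x[k].mean())
E
```

```text
Traceback (most recent call last):
IndexError: index -1 is out of bounds for axis 0 with size 0
```

View pics/e.png

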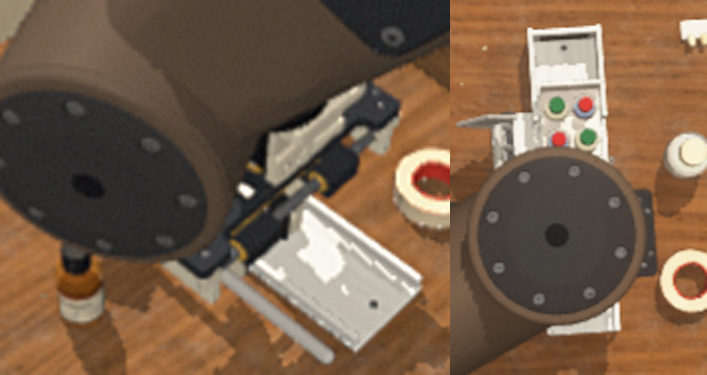

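The top view shows the rack's front past the open gate (crop row 82, with the blade swung out to the left), and it is running straight. I keep pushing.

Request:
move_arm(
  plan=[
    [-0.09,0.005,0.0005,0,0,0,0],
    [-0.09,0.005,0.0005,0,0,0,0],
    [-0.09,0.005,0.0005,0,0,0,0],
    [-0.09,0.005,0.0005,0,0,0,0],
    [-0.09,0.005,0.0005,0,0,0,0],
    [-0.09,0.005,0.0005,0,0,0,0],
    [-0.09,0.005,0.0005,0,0,0,0],
    [-0.09,0.005,0.0005,0,0,0,0],
  ],
)

```text
time_s: 8.52
tcp_pos: [0.5889, 0.1098, 0.0225]
eef_rot: [-180.0, -0.0, -174.6]
contact_force: [-3.5, -2.4, 0.0]
gripper_width: 0.04
gripper_force: 2.1
```

Request:
move_arm(
  plan=[
    [-0.09,0.003,0.0003,0,0,0,0],
    [-0.09,0.002,0.0002,0,0,0,0],
  ],
)

```text
time_s: 8.78
tcp_pos: [0.5937, 0.1103, 0.0225]
eef_rot: [-180.0, -0.0, -174.6]
contact_force: [-3.1, -3.4, -1.2]
gripper_width: 0.04
gripper_force: 2.1
```

Request:
move_arm(
  plan=[
    [-0.09,0.001,0.0001,0,0,0,0],
    [-0.09,0.001,0.0001,0,0,0,0],
  ],
)

```text
time_s: 9.02
tcp_pos: [0.5955, 0.1104, 0.0226]
eef_rot: [-180.0, -0.0, -174.6]
contact_force: [-3.8, -3.8, 0.0]
gripper_width: 0.0399
gripper_force: 2.1
```

Request:
move_arm(
  plan=[
    [-0.09,0.001,0.0001,0,0,0,0],
    [-0.09,0.001,0.0001,0,0,0,0],
  ],
)

```text
time_s: 9.28
tcp_pos: [0.5976, 0.1107, 0.0226]
eef_rot: [180.0, 0.0, -174.6]
contact_force: [-4.1, -3.0, -0.6]
gripper_width: 0.0399
gripper_force: 2.1
```

Request:
move_arm(
  plan=[
    [-0.09,0.001,0.0001,0,0,0,0],
    [-0.09,0.001,0.0001,0,0,0,0],
  ],
)

```text
time_s: 9.52
tcp_pos: [0.5996, 0.1109, 0.0226]
eef_rot: [180.0, 0.0, -174.6]
contact_force: [-3.5, -2.8, -0.3]
gripper_width: 0.0402
gripper_force: 2.1
```

Request:
move_arm(
  plan=[
    [-0.09,0.001,0.0001,0,0,0,0],
  ],
)

```text
time_s: 9.65
tcp_pos: [0.6005, 0.111, 0.0225]
eef_rot: [-180.0, -0.0, -174.6]
contact_force: [-5.1, -3.4, 0.8]
gripper_width: 0.0396
gripper_force: 3.3
```

```bash
python3 - <<'E'
from plant import vision
from h import *
c=vision.capture("top"); np.savez("top4.npz",**c)
cv2.imwrite("pics/f.png",cv2.resize(c["img"][95:215,225:325],(500,600),interpolation=cv2.INTER_CUBIC)[...,::-1])
O=np.array([.5839,.0761]); a=np.radians(5.4); u=np.array([np.cos(a),np.sin(a)]); v=np.array([-u[1],u[0]])
P=cloud(c)[95:215,240:305].reshape(-1,3); d=P[:,:2]-O; x=d@u*1000;y=d@v*1000;z=P[:,2]*1000
k=(abs(y)<25)&(z>58)&(z<70)&(x>90); print("front panel x",np.percentile(x[k],[0,10,50,90,100]))
k=(abs(y)<28)&(z>30)&(z<45)&(x>160); print("stop x",np.percentile(x[k],[0,10,50,90,100]))
E
```

```text
front panel x [143.84580145 150.33900001 166.95929504 169.78859642 171.15897346]
stop x [160.13296726 161.52678695 164.97955624 167.33298032 168.20204409]
```

View pics/f.png

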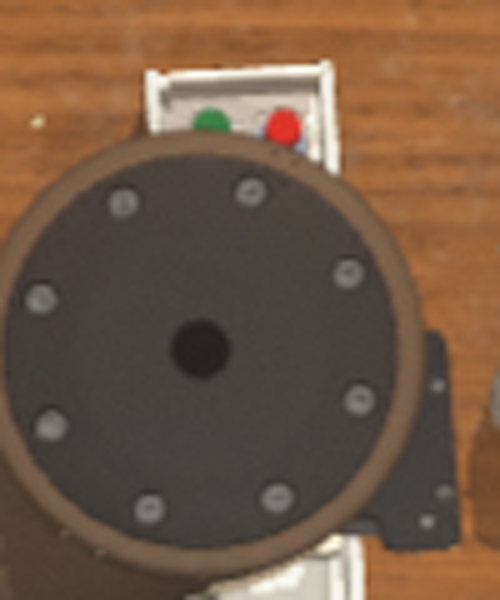

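The front panel is almost at the stop (crop rows 75–100). I'll creep until the force rises.

Request:
move_arm(
  plan=[
    [-0.09,0.001,0.0001,0,0,0,0],
    [-0.09,0,0,0,0,0,0],
  ],
)

```text
time_s: 9.95
tcp_pos: [0.6006, 0.1107, 0.0224]
eef_rot: [-180.0, -0.1, -174.6]
contact_force: [-6.5, -3.7, 0.7]
gripper_width: 0.0404
gripper_force: 4.5
```

Request:
move_arm(
  plan=[
    [-0.09,0.001,0.0001,0,0,0,0],
    [-0.09,0,0,0,0,0,0],
  ],
)

```text
time_s: 10.2
tcp_pos: [0.6007, 0.1105, 0.0222]
eef_rot: [-180.0, -0.2, -174.7]
contact_force: [-8.5, -2.6, 3.0]
gripper_width: 0.0396
gripper_force: 5.8
```

Request:
move_arm(
  plan=[
    [-0.09,0.001,0.0001,0,0,0,0],
    [-0.09,0,0,0,0,0,0],
  ],
)

```text
time_s: 10.45
tcp_pos: [0.6007, 0.1105, 0.0222]
eef_rot: [-179.9, -0.3, -174.7]
contact_force: [-13.1, -2.1, 7.2]
gripper_width: 0.0401
gripper_force: 7.4
```

It has stopped at a constant x while the force rises, so the rack looks home. I'll back off, let the gate shut slowly, then lift.

Request:
move_arm(
  plan=[
    [-0.09,-0.003,-0.0003,0,0,0,0],
    [-0.09,-0.004,-0.0004,0,0,0,0],
    [-0.09,-0.004,-0.0004,0,0,0,0],
    [-0.09,-0.004,-0.0004,0,0,0,0],
    [-0.09,0.0005,-0.005,0,0,0,0],
    [-0.09,0.0005,-0.005,0,0,0,0],
    [-0.09,0.0005,-0.005,0,0,0,0],
    [-0.09,0.0005,-0.005,0,0,0,0],
    [-0.09,0.0005,-0.005,0,0,0,0],
    [-0.09,0.0005,-0.005,0,0,0,0],
    [-0.09,0.0005,-0.005,0,0,0,0],
    [-0.09,0.0005,-0.004,0,0,0,0],
    [-0.09,0,-0.003,0,0,0,0],
    [-0.09,0,0,0,0,0,0],
    [-0.09,0,0,0,0,0,0],
  ],
)

```text
time_s: 12.32
tcp_pos: [0.5926, 0.0679, 0.0226]
eef_rot: [180.0, 0.0, -174.6]
contact_force: [0.2, -0.8, 0.3]
gripper_width: 0.0401
gripper_force: 0.0
```

Request:
move_arm(
  plan=[
    [-0.09,0,0,0.02,0,0,0],
    [-0.09,0,0,0.03,0,0,0],
    [-0.09,0,0,0.05,0,0,0],
    [-0.09,0,0,0.05,0,0,0],
    [-0.09,0,0,0.05,0,0,0],
    [-0.09,0,0,0.05,0,0,0],
    [-0.09,-0.04,-0.01,0,0,0,0],
    [-0.09,-0.04,-0.04,0,0,0,0],
    [-0.09,-0.04,-0.04,0,0,0,0],
    [-0.09,-0.02,-0.04,0,0,0,0],
    [-0.09,-0.02,-0.04,0,0,0,0],
    [-0.09,0,0,0,0,0,0],
    [-0.09,0,0,0,0,0,0],
  ],
)

```text
time_s: 13.95
tcp_pos: [0.4327, -0.1021, 0.2728]
eef_rot: [180.0, 0.0, -174.6]
contact_force: [0.1, 1.0, -0.2]
gripper_width: 0.0399
gripper_force: 0.0
```

```bash
python3 - <<'E'
from plant import vision
from h import *
cs={n:vision.capture(n) for n in ("top","scene")}
s=cv2.resize(cs["scene"]["img"][130:255,190:340],(450,375),interpolation=cv2.INTER_CUBIC)
w=cv2.resize(cs["top"]["img"][95:285,190:350],(316,375),interpolation=cv2.INTER_CUBIC)
cv2.imwrite("pics/g.png",np.hstack([s,w])[...,::-1])
O=np.array([.5839,.0761]); a=np.radians(5.4); u=np.array([np.cos(a),np.sin(a)]); v=np.array([-u[1],u[0]])
c=cs["top"];P=cloud(c)
q=P[95:270,240:305].reshape(-1,3); d=q[:,:2]-O; x=d@u*1000;y=d@v*1000;z=q[:,2]*1000
for n,k in dict(plate=(abs(y)<18)&(z>30)&(z<46)&(x<60)&(x>-100),front=(abs(y)<25)&(z>57)&(x>100),stop=(abs(y)<28)&(z>30)&(z<45)&(x>164)).items(): print(n,k.sum(),np.percentile(x[k],[0,10,50,90,100]).round(1) if k.any() else 0)
for nme,p in dict(jar=(336,174),tape=(337,224),drop=(204,188)).items(): print(nme,P[p[1],p[0]])
E
```

```text
plate 53 [29.5 30.  32.1 34.4 35.2]
front 221 [108.5 114.  149.8 169.3 171.2]
stop 71 [164.  164.3 166.4 167.3 168. ]
jar [ 0.63058546 -0.03265788  0.05884079]
tape [ 0.53419364 -0.04213481  0.02319578]
drop [0.59609488 0.21848209 0.07770369]
```

View pics/g.png

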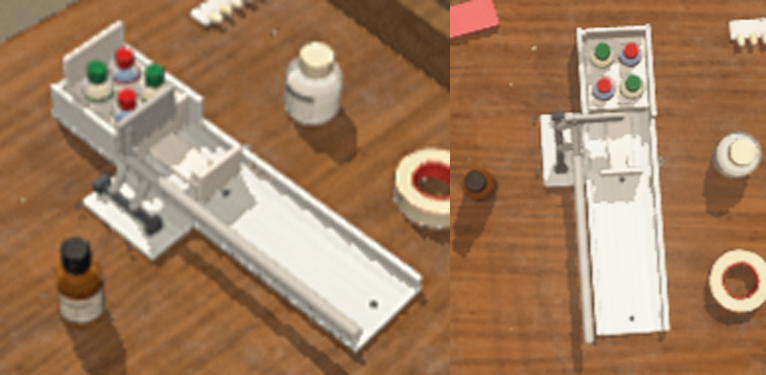

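The final view shows the rack seated in the bay against the end stop and the gate shut behind the vials. The plate is at about 27 mm once the frame offset is allowed for, and the jar, tape and bottle have not moved.

```bash
python3 -c "
from plant import workorder
print(workorder.close_job())"
```

```text
the job is handed in; nothing more can be done
None
```

I pushed the rack home against the end stop with the gate held open. The gate then swung shut behind the vials, the hand is clear, nothing nearby moved, and the job is handed in at about 14 s of the 45 s; no verdict came back.

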